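# Rack the turned parts in reverse order

### The job

The four turned beech parts in the cork-padded rack have dried: move them to the empty rack, one to each bay, in the reverse order, so that the part at the left end of the old row stands at the right end of the new one, and so on along the row. Stand each part upright on its foot, flat on the floor of its bay, and never let one fall over.

Things in the scene. Friction and masses are not known exactly. Their poses are not given: they have to be found in the camera images.
- knob: Turned knob, 78 mm tall: foot 40 mm across, narrow waist, ball-like head 45 mm across between 50 and 60 mm above the origin (grip there). Round about z, 65 g. Beech, standing upright on its foot; origin at the centre of its underside, z up. Masses vary by up to 30 per cent.
- bun_foot: Squat round bun foot, 50 mm tall, widest 56 mm across between 22 and 34 mm above the origin (grip at 28 mm), foot 42 mm across. Round about z, 75 g. Beech, standing upright on its foot; origin at the centre of its underside, z up. Masses vary by up to 30 per cent.
- finial: Slender finial, 95 mm tall with a pointed top: foot 40 mm across, collar 32 mm across between 42 and 58 mm above the origin (grip at 50 mm). Round about z, 55 g. Beech, standing upright on its foot; origin at the centre of its underside, z up. Masses vary by up to 30 per cent.
- square_post: Square post block 38 x 38 x 58 mm with a small ball on top (77 mm tall in all), sides along its own x and y, within 0.1 rad of the drying rack's sides at the start (grip at 40 mm). 70 g. Beech, standing upright on its foot; origin at the centre of its underside, z up. Masses vary by up to 30 per cent.
- drying_rack: Brown rack with cork pads, full at the start, left or right on the bench. Fixed. 80 x 305 mm, 12 mm high: four bays 70 x 70 mm inside, in a row along its y, centres at y = +112.5, +37.5, -37.5, -112.5 mm, x = 0; bay floor 6 mm above the origin; walls 5 mm thick, 6 mm above the floor. Origin: centre of its underside; x points away from the robot within 0.3 rad, +y to the robot's left.
- fitting_rack: Pale plywood rack, empty at the start, on the other side. Fixed. 80 x 305 mm, 12 mm high: four bays 70 x 70 mm inside, in a row along its y, centres at y = +112.5, +37.5, -37.5, -112.5 mm, x = 0; bay floor 6 mm above the origin; walls 5 mm thick, 6 mm above the floor. Origin: centre of its underside; x points away from the robot within 0.3 rad, +y to the robot's left.
- pad_knob: Fixed cork pad 60 x 60 x 2 mm lying in the bay of the drying rack where the knob stands at the start, within 5 mm of the pad's centre (it marks that part's first place and stays there). Origin: centre of its underside.
- pad_bun_foot: Fixed cork pad 60 x 60 x 2 mm lying in the bay of the drying rack where the bun_foot stands at the start, within 5 mm of the pad's centre (it marks that part's first place and stays there). Origin: centre of its underside.
- pad_finial: Fixed cork pad 60 x 60 x 2 mm lying in the bay of the drying rack where the finial stands at the start, within 5 mm of the pad's centre (it marks that part's first place and stays there). Origin: centre of its underside.
- pad_square_post: Fixed cork pad 60 x 60 x 2 mm lying in the bay of the drying rack where the square_post stands at the start, within 5 mm of the pad's centre (it marks that part's first place and stays there). Origin: centre of its underside.
There are look-alikes about, which are no part of the job. Leave any green or turquoise look-alike of the square_post alone.

How it is judged:
By the outcome, as a careful person would: the job done as asked, in the order asked, and still so for the second after the job is handed in, with the robot touching nothing.
It also fails if it takes over 106 s, if anything falls off the work surface, if the arm or the gripper's body presses on something with over 40 N, if the wrist force passes 120 N, or if a joint passes its speed limit or range.

### The arm

A 7-joint arm with a two-finger parallel gripper is mounted at the origin on the work surface. World frame = base frame: x ahead of the robot, y to its left, z up, the work surface at z = 0. Lengths are in m, angles in rad, forces in N, time in s.
With the tool pointing down it reaches from about 0.425 to 0.825 m from the base axis. Payload 3.6 kg.
Tool frame: the origin (TCP) lies at the very end of the fingers, on their centre line; the grasp point (between the pads) lies 19 mm behind it; z points along the fingers, y is the line along which they close (so a half turn about z gives the same grasp; the last joint's range is limited). The gripper opens to 85 mm and grips with 20 to 120 N. Pads are 22 mm wide; open, the fingers measure 114 mm over their backs; the gripper's body (76 mm by 85 mm) begins 54 mm behind the grasp point. The pads swing forward as they close: fully open they stand 13 mm farther back than shut.
Start: joints at [-1.375, 0.615, -0.013, 1.423, 0.008, 1.103, -0.04], TCP at [0.143, 0.634, 0.231] pointing down, gripper open.
Joint ranges: [-3.12, 3.12], [-0.3, 2.06], [-1.34, 1.32], [0.26, 2.42], [-1.36, 4.5], [0.01, 1.98], [-2.84, 2.84]. Speed limits (rad/s): [2.79, 2.79, 3.14, 3.14, 3.14, 3.14, 3.14].

### API

Orientations are given as a unit quaternion [w, x, y, z].
In Python, from rig import env gives the robot as it stands. The module is installed in compiled form; this text tells all that it offers.
- The arm moves only by the shell command python3 -m jog 'ROWS' [OPENING] [FORCE]. ROWS is a JSON object of lists of equal length, an entry for each row: "travel": the shift along the world's x, y, z as a fraction of full scale, a list of three; "rotation": the turn, a rotation vector about the world's x, y, z as a fraction of full scale, a list of three. A call has 1 to 5 rows; each row shifts and turns the commanded pose from where the row before left it; what a row does not reach is not made up. Full scale, the value 1, is 0.5 m for a shift and 0.5 rad for a turn. A row lasts 1/8 s, in which the tool goes at most 62.5 mm and 10.7 degrees, less where a joint would pass 70% of its speed; a pose out of reach is approached as far as the arm can. A call with a number of a shift or a turn outside -1 to 1 is refused whole. A call with a gripper value outside its range is refused whole. OPENING is the opening, from -1 (shut) to 1 (fully open), set as the call begins (- or left out, the last holds). The fingers move at their own pace and stop on an object; FORCE is the grip in N (left out, the last holds). Time passes only in rows, so rows that do not move let the fingers close. It gives the time, the measured TCP pose, the force, the opening and the grip force at its end, in the units of the state.
- env.get_state(): the state, without advancing time (a new reading comes with each control period).
- env.get_image(name): name is "scene" or "top" or "wrist"; returns the picture (480x640x3 uint8, blue, green, red); there is no depth.
- env.calibration(name): a dict with "intrinsics" (3x3 intrinsics, pixels), "D" ([k1, k2, p1, p2, k3] as OpenCV has them; the pictures are not rectified), "R" (3x3) and "t" (3): a world point X has camera coordinates R X + t; the wrist camera has in their place "mount" (4x4, takes a point from camera to tool coordinates, whose origin is the TCP and whose axes are the flange's). Camera axes: x right, y down, z forward; pixel columns grow to the right and rows downward; lengths in m; the calibration is good to about 2 mm. A picture is of the moment at which its call begins: read the wrist's pose just before it. calibration takes no time and is no camera call.
- env.hand_in(): hands the job in; it is judged then, once.
The state is a dict: "clock": time; "qpos": joint angles; "qd": joint speeds; "joint_efforts": joint torques, N m; "tcp_pos": TCP position; "tcp_rot": TCP orientation; "ft_force": force on the tool from outside, world axes, zero at the start; "wrist_torque": the same for the moment, N m; "grip_width": finger opening in m; "finger_force": force on a finger pad.
Only numpy, scipy, OpenCV 4.12 (cv2) and the standard library are available. Lean on these libraries where they do the work, as an engineer would, in place of code of your own. Each camera call takes 0.05 s, during which the arm holds its last target. There are 200 camera calls.

## Working session

There is one attempt and no reset: what is moved stays moved. The work goes in short steps, Python scripts to look and compute and a shell command to move; the robot and the scene stay as the last step left them, time stands still between calls to the robot, and variables do not carry over. Pictures are saved under pics/ and viewed, at most 14 in all, crops included, and the job is handed in when it is done.

```bash
mkdir -p pics; python3 - <<'E'
from rig import env
import cv2
s=env.get_state();print(s)
for n in("scene","top"):
    cv2.imwrite(f"pics/{n}0.png",env.get_image(n));c=env.calibration(n);print(n,c)
print(env.calibration("wrist"))
E
```

```text
{'clock': 0.0, 'qpos': array([-1.37551961,  0.61590425, -0.01262043,  1.42490015,  0.00811414,
        1.10340551, -0.04042022]), 'qd': array([-0.00050477,  0.00065078,  0.0010729 , -0.00023464,  0.00188993,
       -0.00055849,  0.00228408]), 'joint_efforts': array([-3.43513038e-04, -4.69216919e+01,  2.59338543e-01, -1.71036261e+01,
        9.96466842e-03,  9.67235479e-03, -1.12584416e-06]), 'tcp_pos': array([0.14280024, 0.63333456, 0.23014744]), 'tcp_rot': array([-1.18341212e-04,  1.10633322e-01,  9.93860464e-01, -1.27794252e-03]), 'ft_force': array([-1.06583779,  0.44074493, -0.72840432]), 'wrist_torque': array([-0.04268787,  0.00590652, -0.00656495]), 'finger_force': 0.0, 'grip_width': 0.08532825910380731}
scene {'intrinsics': array([[598.24293919,   0.        , 333.97403388],
       [  0.        , 598.24293919, 246.9840082 ],
       [  0.        ,   0.        ,   1.        ]]), 'D': array([0.0445028, 0.       , 0.       , 0.       , 0.       ]), 'R': array([[-0.33345384,  0.94262751, -0.0161837 ],
       [ 0.7482433 ,  0.25416949, -0.6128049 ],
       [-0.57353335, -0.21645149, -
[... 424 characters left out ...]
     [ 0.14716126, -0.03761226, -0.98839713]]), 't': array([-0.0194189 ,  0.54533389,  0.94074642])}
{'intrinsics': array([[410.88926783,   0.        , 316.23137408],
       [  0.        , 410.88926783, 230.10806458],
       [  0.        ,   0.        ,   1.        ]]), 'D': array([-0.02388005,  0.        ,  0.        ,  0.        ,  0.        ]), 'mount': array([[-2.44026713e-04, -9.49785914e-01, -3.12900396e-01,
         8.00723242e-02],
       [ 9.99999970e-01, -2.33124350e-04, -7.22545662e-05,
         6.61989442e-04],
       [-4.31833219e-06, -3.12900405e-01,  9.49785943e-01,
        -1.42954789e-01],
       [ 0.00000000e+00,  0.00000000e+00,  0.00000000e+00,
         1.00000000e+00]])}
```

View pics/top0.png

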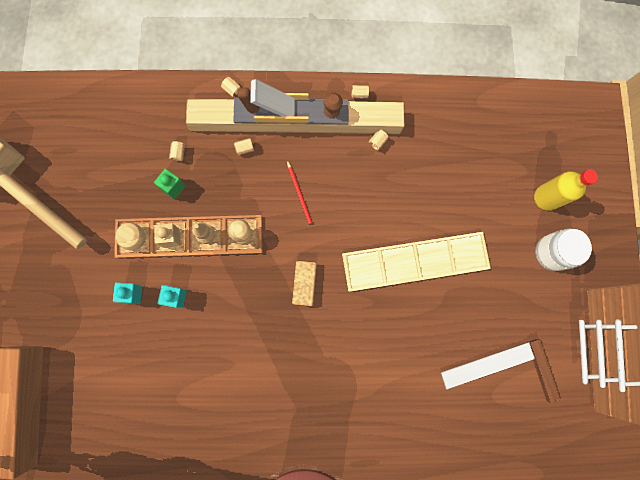

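View pics/scene0.png

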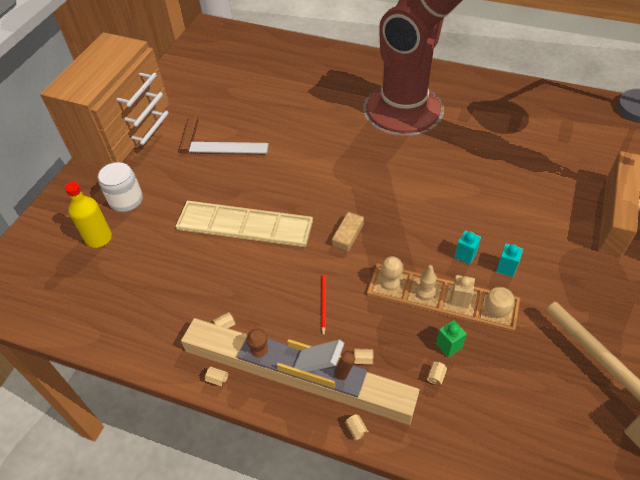

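Top view, robot's left to right: bun_foot (130,236), square_post (167,236), finial (205,234), knob (241,232). They stand in the brown drying rack. The pale empty fitting rack is centred near (417,262). 

Things that could be mistaken for the post are the green block (169,184) and the turquoise blocks (127,293) and (171,296), all coloured. The loose beech offcuts lie by the plane, and the cork block is at (305,283). The real post is the beech one in the rack at (167,236). Next I'll measure the racks and make the close crop.

```bash
cat > h.py <<'E'
import numpy as np, cv2
from rig import env
from scipy.spatial.transform import Rotation as Rn
def cam(n,s=None):
    c=env.calibration(n)
    if n!="wrist": return c["intrinsics"],c["D"],c["R"],c["t"]
    q=s["tcp_rot"];T=np.eye(4);T[:3,:3]=Rn.from_quat([q[1],q[2],q[3],q[0]]).as_matrix();T[:3,3]=s["tcp_pos"]
    W=np.linalg.inv(T@c["mount"]);return c["intrinsics"],c["D"],W[:3,:3],W[:3,3]
def plane(C,uv,z):
    K,D,R,t=C
    p=cv2.undistortPoints(np.float64(uv).reshape(-1,1,2),K,D)[:,0]
    d=np.c_[p,np.ones(len(p))]@R; o=-R.T@t
    return (o+d*((z-o[2])/d[:,2])[:,None])[:,:2]
def proj(C,X):
    K,D,R,t=C
    return cv2.projectPoints(np.float64(X).reshape(-1,1,3),cv2.Rodrigues(R)[0],t,K,D)[0][:,0]
E
python3 - <<'E'
from h import *
im=cv2.imread("pics/top0.png");C=cam("top")
hsv=cv2.cvtColor(im,cv2.COLOR_BGR2HSV)
for p in[(417,262),(345,262),(380,265),(118,240),(185,222),(130,236),(100,240),(185,255),(185,254),(280,200)]: print(p,hsv[p[1],p[0]])
m=cv2.inRange(hsv,(15,40,150),(35,150,255));m[:,:335]=0;m[:220]=0;m[300:]=0;m[:,500:]=0
c=max(cv2.findContours(m,0,2)[0],key=cv2.contourArea)
P=plane(C,c,0.012);r=cv2.minAreaRect(np.float32(P*1000));print(r,cv2.boxPoints(r))
# corners of drying rack (by eye), top rim
print(plane(C,[(115,220),(262,215),(264,253),(115,258)],.012))
for n,uv,z in[("bun",(130,236),.05),("post",(167,236),.07),("fin",(205,234),.09),("knob",(241,232),.07)]:print(n,plane(C,[uv],z))
cv2.imwrite("pics/crop.png",cv2.resize(im[205:310,95:275],None,fx=4,fy=4,interpolation=2))
E
```

```text
(417, 262) [ 28  63 249]
(345, 262) [ 29  62 250]
(380, 265) [ 24  89 244]
(118, 240) [ 22  99 243]
(185, 222) [ 11 154 213]
(130, 236) [ 23  92 245]
(100, 240) [ 11 139 112]
(185, 255) [ 12 150 160]
(185, 254) [ 15 139 255]
(280, 200) [ 11 149 147]
((518.8403930664062, -236.3274688720703), (81.48873901367188, 307.65203857421875), 9.205594062805176) [[ 454.0121    -91.000824]
 [ 503.2295   -394.6905  ]
 [ 583.6687   -381.6541  ]
 [ 534.4513    -77.96445 ]]
[[0.60061703 0.39537562]
 [0.61343885 0.08818881]
 [0.53328448 0.08269112]
 [0.52069382 0.39042186]]
bun [[0.56062718 0.34874445]]
post [[0.55779796 0.26914979]]
fin [[0.55885694 0.19121648]]
knob [[0.56677457 0.12469427]]
```

View pics/crop.png

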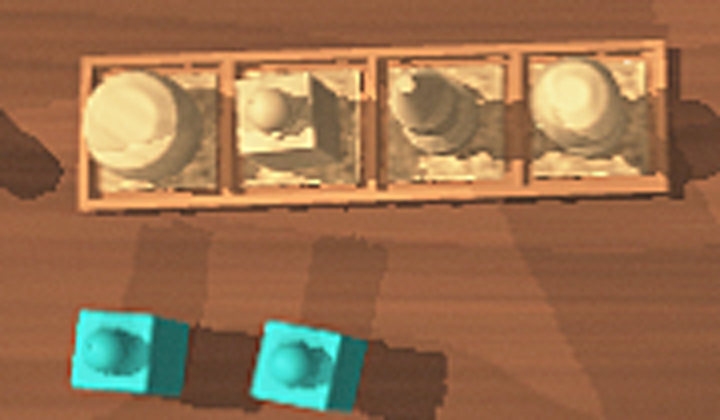

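The crop confirms it: brown rack with bun, beech post with ball, finial and knob in that order, and the turquoise look-alikes outside it. Now moving over the drying rack for a wrist view.

```bash
python3 -m jog '{"travel":[[0.07,-0.07,0.01],[0.07,-0.07,0.01],[0.07,-0.07,0.01],[0.07,-0.07,0.01]],"rotation":[[0,0,-0.327],[0,0,-0.327],[0,0,-0.327],[0,0,-0.327]]}' 1 30
python3 -m jog '{"travel":[[0.07,-0.07,0.01],[0.07,-0.07,0.01],[0.07,-0.07,0.01],[0.07,-0.07,0.01]],"rotation":[[0,0,-0.327],[0,0,-0.327],[0,0,-0.327],[0,0,-0.327]]}'
python3 -m jog '{"travel":[[0.07,-0.08,0],[0.07,-0.08,0],[0.07,-0.08,0],[0.07,-0.08,0],[0,0,0]],"rotation":[[0,0,0],[0,0,0],[0,0,0],[0,0,0],[0,0,0]]}'
python3 - <<'E'
from h import *
s=env.get_state();im=env.get_image("wrist");cv2.imwrite("pics/w1.png",im);C=cam("wrist",s)
np.savez("w1.npz",p=s["tcp_pos"],q=s["tcp_rot"]);print(s["clock"],s["tcp_pos"],s["tcp_rot"],s["qpos"])
E
```

```text
clock: 0.6
tcp_pos: [0.2838, 0.4925, 0.2511]
tcp_rot: [-0.0, 0.426, 0.905, -0.0]
ft_force: [0.7, 0.3, 0.3]
grip_width: 0.0852
finger_force: 0.0
clock: 1.1
tcp_pos: [0.4236, 0.3528, 0.2711]
tcp_rot: [-0.0, 0.694, 0.72, -0.0]
ft_force: [-0.1, -0.5, -0.7]
grip_width: 0.0855
finger_force: 0.0
clock: 1.72
tcp_pos: [0.5655, 0.1875, 0.2709]
tcp_rot: [0.002, 0.696, 0.718, -0.001]
ft_force: [-0.0, 0.7, 0.5]
grip_width: 0.0851
finger_force: 0.0
1.725 [0.56553114 0.18753904 0.27092678] [ 0.00193275  0.69616372  0.71787954 -0.00114153] [-0.60331816  0.51636782  0.39756661  1.53877377 -0.2080843   1.12899656
 -0.13245462]
```

View pics/w1.png

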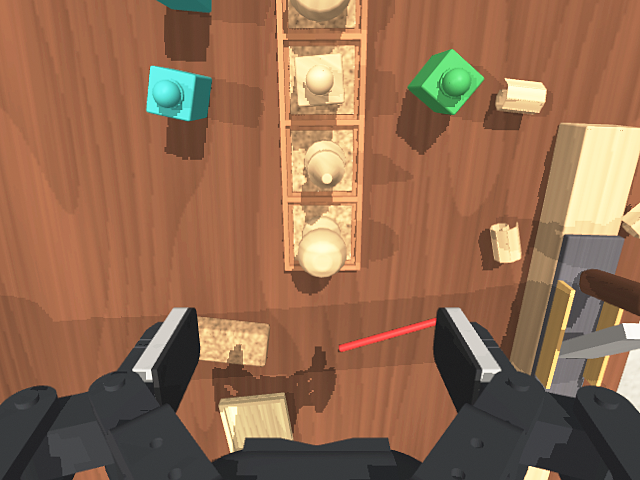

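The wrist view shows, top to bottom, bun (321,5, cut off), post ball (319,80), finial tip (327,178) and knob head (323,251). The rack's end corners are about (285,270) and (359,270).

```bash
python3 - <<'E'
from h import *
d=np.load("w1.npz");C=cam("wrist",dict(tcp_pos=d["p"],tcp_rot=d["q"]))
im=cv2.imread("pics/w1.png")
for n,uv,z in[("post",(319.5,79.5),.076),("fin tip",(327,178),.103),("knob",(322.5,252),.063)]:print(n,plane(C,[uv],z))
print(plane(C,[(285,270),(359,270),(281,38),(368,38)],.012))
# post top face: hull
hsv=cv2.cvtColor(im,cv2.COLOR_BGR2HSV)
cv2.imwrite("pics/c2.png",cv2.resize(im[0:290,270:380],None,fx=2.05,fy=2.05,interpolation=2))
# predicted bay centres & drawn check from top estimate
psi=.041
for y in(.1125,.0375,-.0375,-.1125):
    X=np.array([.567,.239])+y*np.array([-np.sin(psi),np.cos(psi)]);print(X,proj(C,[[*X,.008]]))
# second view: scene camera, by ray (scene px of tops)
C=cam("scene")
for n,uv,z in[("bun",(499,298),.045),("post",(466,283),.076),("fin",(430,266),.103),("knob",(393,266),.063)]:print(n,plane(C,[uv],z))
E
```

```text
post [[0.56589783 0.27919286]]
fin tip [[0.57375964 0.20755561]]
knob [[0.57364305 0.13099136]]
[[0.53594904 0.08912952]
 [0.61475493 0.09148642]
 [0.53078571 0.31521632]
 [0.60865342 0.31763284]]
[0.56238879 0.35140546] [[317.53392012  -4.86423129]]
[0.56546293 0.27646849] [[318.30521589  84.87369385]]
[0.56853707 0.20153151] [[318.98709678 164.97889089]]
[0.57161121 0.12659454] [[319.59110512 236.53775324]]
bun [[0.56385718 0.35082607]]
post [[0.57176374 0.28113523]]
fin [[0.57417759 0.2058499 ]]
knob [[0.56896392 0.13120664]]
```

View pics/c2.png

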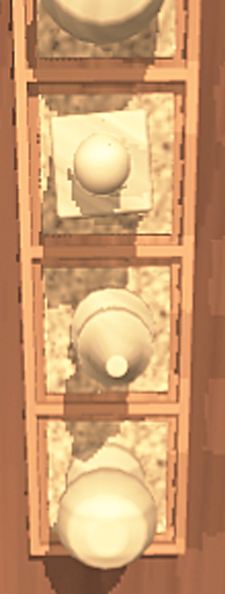

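Starting with the knob.

```bash
python3 -m jog '{"travel":[[0.015,-0.113,0],[0,0,-0.1],[0,0,-0.1],[0,0,-0.1],[0,0,-0.1]],"rotation":[[0,0,0],[0,0,0],[0,0,0],[0,0,0],[0,0,0]]}' 1 30
python3 -m jog '{"travel":[[0,0,-0.04],[0,0,-0.024],[0,0,0],[0,0,0]],"rotation":[[0,0,0],[0,0,0],[0,0,0],[0,0,0]]}'
python3 -c "
from h import *
cv2.imwrite('pics/w2.png',env.get_image('wrist')[150:480,100:540])"
```

```text
clock: 2.4
tcp_pos: [0.5694, 0.1401, 0.0697]
tcp_rot: [-0.001, 0.691, 0.723, 0.0]
ft_force: [-0.4, -0.2, 0.4]
grip_width: 0.0857
finger_force: 0.0
clock: 2.9
tcp_pos: [0.5712, 0.1381, 0.0404]
tcp_rot: [0.0, 0.692, 0.722, 0.001]
ft_force: [0.1, 0.1, -0.3]
grip_width: 0.0851
finger_force: 0.0
```

View pics/w2.png

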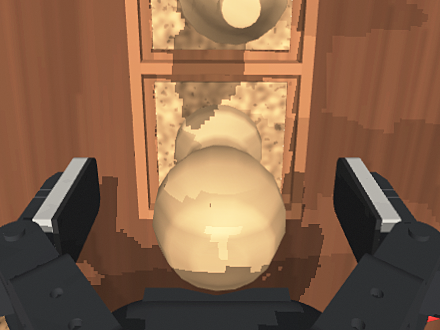

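The knob is centred between the fingers at column 319, and y is short by 7 mm. I'll correct that and close.

```bash
python3 -m jog '{"travel":[[0.003,-0.014,-0.003],[0,0,0]],"rotation":[[0,0,0],[0,0,0]]}'
python3 -m jog '{"travel":[[0,0,0],[0,0,0],[0,0,0],[0,0,0],[0,0,0]],"rotation":[[0,0,0],[0,0,0],[0,0,0],[0,0,0],[0,0,0]]}' -1 30
python3 -m jog '{"travel":[[0,0,0],[0,0,0],[0,0,0.02],[0,0,0.06],[0,0,0.09]],"rotation":[[0,0,0],[0,0,0],[0,0,0],[0,0,0],[0,0,0]]}'
```

```text
clock: 3.2
tcp_pos: [0.5724, 0.1292, 0.0383]
tcp_rot: [0.001, 0.693, 0.721, 0.0]
ft_force: [-0.6, 0.6, 0.7]
grip_width: 0.0854
finger_force: 0.0
clock: 3.82
tcp_pos: [0.572, 0.1307, 0.0379]
tcp_rot: [-0.0, 0.692, 0.721, 0.0]
ft_force: [-0.7, 0.2, 1.8]
grip_width: 0.0441
finger_force: 30.5
clock: 4.45
tcp_pos: [0.5708, 0.1303, 0.1227]
tcp_rot: [-0.001, 0.692, 0.721, -0.002]
ft_force: [0.4, 0.9, -0.8]
grip_width: 0.0438
finger_force: 30.7
```

```bash
python3 -m jog '{"travel":[[0,0,0.09],[-0.023,-0.085,0.03],[-0.023,-0.085,0.03],[-0.023,-0.085,0.03]],"rotation":[[0,0,0],[0,0,0.12],[0,0,0.12],[0,0,0]]}'
python3 -m jog '{"travel":[[-0.023,-0.085,0],[-0.023,-0.085,0],[-0.023,-0.085,0],[0,0,0]],"rotation":[[0,0,0],[0,0,0],[0,0,0],[0,0,0]]}'
python3 - <<'E'
from h import *
im=cv2.imread("pics/scene0.png");C=cam("scene")
hsv=cv2.cvtColor(im,cv2.COLOR_BGR2HSV)
m=cv2.inRange(hsv,(15,30,150),(35,150,255));m[:,:165]=0;m[:,325:]=0;m[:190]=0;m[255:]=0
c=max(cv2.findContours(m,0,2)[0],key=cv2.contourArea)
r=cv2.minAreaRect(np.float32(plane(C,c,0.012)*1000));print(r,cv2.boxPoints(r))
E
```

```text
clock: 4.95
tcp_pos: [0.5369, 0.0015, 0.2138]
tcp_rot: [0.0, 0.648, 0.762, 0.0]
ft_force: [0.7, -0.2, 0.2]
grip_width: 0.0438
finger_force: 30.7
clock: 5.45
tcp_pos: [0.5011, -0.1296, 0.2135]
tcp_rot: [0.001, 0.651, 0.759, -0.001]
ft_force: [-0.2, 0.8, -0.4]
grip_width: 0.0437
finger_force: 30.7
((523.8822021484375, -233.91726684570312), (91.29727935791016, 308.5401916503906), 9.088234901428223) [[ 454.43884  -88.79429]
 [ 503.17444 -393.46112]
 [ 593.32556 -379.04025]
 [ 544.58997  -74.37341]]
```

```bash
python3 -m jog '{"travel":[[0,0.006,-0.1],[0,0,-0.1],[0,0,-0.09],[0,0,-0.04],[0,0,0]],"rotation":[[0,0,0],[0,0,0],[0,0,0],[0,0,0],[0,0,0]]}'
```

```text
clock: 6.08
tcp_pos: [0.5022, -0.1202, 0.0465]
tcp_rot: [-0.002, 0.647, 0.762, -0.001]
ft_force: [-0.7, 0.0, 0.3]
grip_width: 0.044
finger_force: 30.8
```

```bash
python3 -m jog '{"travel":[[0,-0.008,-0.01],[0,0,-0.006],[0,0,-0.003],[0,0,0],[0,0,0]],"rotation":[[0,0,0],[0,0,0],[0,0,0],[0,0,0],[0,0,0]]}'
python3 -c "
from h import *
for i in range(4):
  env.get_image('wrist');s=env.get_state();print(s['tcp_pos'],s['ft_force'])
cv2.imwrite('pics/w3.png',env.get_image('wrist')[100:480])"
```

```text
clock: 6.7
tcp_pos: [0.5031, -0.1254, 0.0385]
tcp_rot: [0.0, 0.648, 0.762, 0.0]
ft_force: [-0.3, 0.4, -0.3]
grip_width: 0.0437
finger_force: 30.8
[ 0.50309043 -0.12540895  0.03849619] [-0.5623371   0.60423569 -0.22389787]
[ 0.503062   -0.12543127  0.03843396] [ 0.10379602  0.72907739 -0.40975317]
[ 0.50303098 -0.12541474  0.03838688] [ 1.11600062 -0.81429819 -0.72022072]
[ 0.50304067 -0.1254415   0.03836496] [-0.30898969 -0.3311801  -0.78579539]
```

View pics/w3.png

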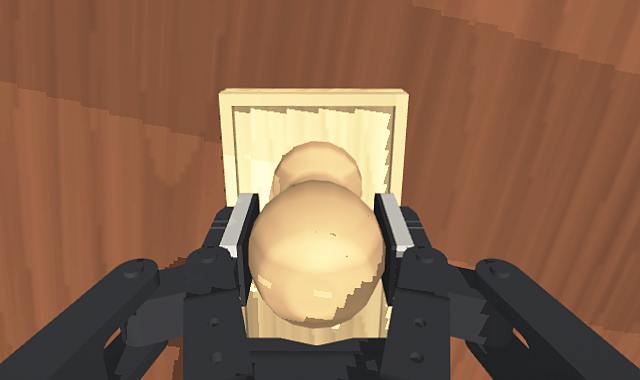

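The knob sits centred in the end bay, with its foot seen around (317,175). I'll lower the last 2 mm until there is contact.

```bash
python3 -m jog '{"travel":[[0,0,-0.002],[0,0,-0.002],[0,0,0]],"rotation":[[0,0,0],[0,0,0],[0,0,0]]}'
python3 -m jog '{"travel":[[0,0,-0.001],[0,0,0]],"rotation":[[0,0,0],[0,0,0]]}'
```

```text
clock: 7.32
tcp_pos: [0.5028, -0.1254, 0.0362]
tcp_rot: [-0.0, 0.648, 0.762, -0.0]
ft_force: [0.9, -0.3, -1.0]
grip_width: 0.0435
finger_force: 30.8
clock: 7.58
tcp_pos: [0.503, -0.1255, 0.0359]
tcp_rot: [0.0, 0.648, 0.762, 0.0]
ft_force: [-0.0, 0.1, 1.8]
grip_width: 0.0436
finger_force: 30.9
```

```bash
python3 -m jog '{"travel":[[0,0,0],[0,0,0],[0,0,0],[0,0,0],[0,0,0.04]],"rotation":[[0,0,0],[0,0,0],[0,0,0],[0,0,0],[0,0,0]]}' 1
python3 -m jog '{"travel":[[0,0,0.1],[0,0,0.1],[0,0,0.1]],"rotation":[[0,0,0],[0,0,0],[0,0,0]]}'
python3 -m jog '{"travel":[[0.018,0.083,0],[0.018,0.083,0],[0.018,0.083,0],[0.018,0.083,0]],"rotation":[[0,0,-0.12],[0,0,-0.12],[0,0,0],[0,0,0]]}'
python3 -m jog '{"travel":[[0.018,0.083,0],[0.018,0.083,0],[0.018,0.083,0],[0.018,0.083,0],[0,0,0]],"rotation":[[0,0,0],[0,0,0],[0,0,0],[0,0,0],[0,0,0]]}'
python3 -c "
from h import *
s=env.get_state();cv2.imwrite('pics/w4.png',env.get_image('wrist'))
np.savez('w4.npz',p=s['tcp_pos'],q=s['tcp_rot']);print(s['tcp_pos'])
cv2.imwrite('pics/s1.png',env.get_image('scene')[160:340,150:540])"
```

```text
clock: 8.2
tcp_pos: [0.5018, -0.1251, 0.0549]
tcp_rot: [-0.002, 0.648, 0.762, -0.001]
ft_force: [-0.5, 0.7, 0.3]
grip_width: 0.085
finger_force: 0.0
clock: 8.57
tcp_pos: [0.5027, -0.1253, 0.2074]
tcp_rot: [-0.0, 0.648, 0.762, -0.0]
ft_force: [0.9, 0.2, -0.1]
grip_width: 0.0857
finger_force: 0.0
clock: 9.07
tcp_pos: [0.5389, 0.0419, 0.2058]
tcp_rot: [-0.0, 0.692, 0.721, -0.0]
ft_force: [0.2, 0.1, 0.2]
grip_width: 0.0854
finger_force: 0.0
clock: 9.7
tcp_pos: [0.5741, 0.2122, 0.2048]
tcp_rot: [-0.001, 0.69, 0.724, 0.001]
ft_force: [-0.3, -0.3, -0.4]
grip_width: 0.0855
finger_force: 0.0
[0.57412332 0.21222889 0.20483789]
```

View pics/w4.png

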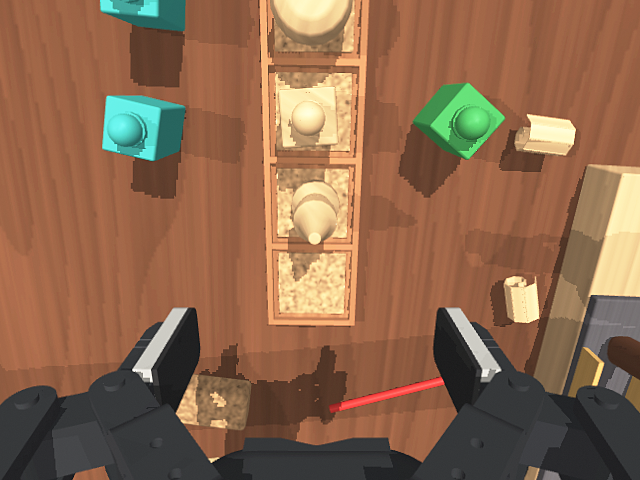

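View pics/s1.png

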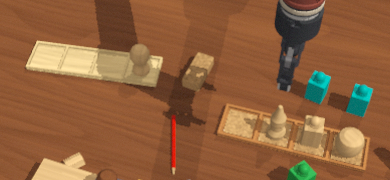

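The knob stands upright in the left bay of the fitting rack. In the wrist view I can see the finial tip (314,238), post ball (307,118) and bun (311,12).

```bash
python3 - <<'E'
from h import *
d=np.load("w4.npz");C=cam("wrist",dict(tcp_pos=d["p"],tcp_rot=d["q"]))
print("fin",plane(C,[(314.5,238)],.103),"collar",plane(C,[(317,209)],.058))
print("post",plane(C,[(307.5,117.5)],.076),plane(C,[(279,91),(336,86),(339,141),(284,147)],.066))
print("green",plane(C,[(414,122),(455,157),(466,83),(503,118)],.058))
print("teal",plane(C,[(184,104),(179,160)],.058))
E
```

```text
fin [[0.57356318 0.20752543]] collar [[0.57483496 0.21437253]]
post [[0.56550522 0.2794913 ]] [[0.54603709 0.29484278]
 [0.58295687 0.29973536]
 [0.58720318 0.26470438]
 [0.55022031 0.25888323]]
green [[0.63819329 0.27931125]
 [0.6699661  0.25701997]
 [0.66998306 0.30637588]
 [0.69902906 0.28522737]]
teal [[0.48111605 0.2835658 ]
 [0.47577762 0.2453645 ]]
```

```bash
python3 -m jog '{"travel":[[0,-0.009,-0.1],[0,0,-0.1],[0,0,-0.09],[0,0,-0.03],[0,0,0]],"rotation":[[0,0,0],[0,0,0],[0,0,0],[0,0,0],[0,0,0]]}'
python3 -m jog '{"travel":[[0,0,0],[0,0,0]],"rotation":[[0,0,0],[0,0,0]]}'
```

```text
clock: 10.42
tcp_pos: [0.5751, 0.2008, 0.0458]
tcp_rot: [0.0, 0.693, 0.721, -0.001]
ft_force: [0.3, -0.0, 0.7]
grip_width: 0.0854
finger_force: 0.0
clock: 10.68
tcp_pos: [0.5762, 0.2023, 0.0477]
tcp_rot: [0.001, 0.692, 0.721, 0.002]
ft_force: [0.7, 0.3, 0.3]
grip_width: 0.0855
finger_force: 0.0
```

```bash
python3 -m jog '{"travel":[[-0.004,0.011,-0.01],[0,0,-0.007],[0,0,0],[0,0,0]],"rotation":[[0,0,0],[0,0,0],[0,0,0],[0,0,0]]}'
python3 -m jog '{"travel":[[0,0,0],[0,0,0],[0,0,0],[0,0,0],[0,0,0]],"rotation":[[0,0,0],[0,0,0],[0,0,0],[0,0,0],[0,0,0]]}' -1 30
python3 -m jog '{"travel":[[0,0,0],[0,0,0],[0,0,0]],"rotation":[[0,0,0],[0,0,0],[0,0,0]]}'
```

```text
clock: 11.18
tcp_pos: [0.573, 0.2074, 0.0372]
tcp_rot: [0.0, 0.693, 0.721, -0.0]
ft_force: [-0.9, -0.9, -1.2]
grip_width: 0.0853
finger_force: 0.0
clock: 11.8
tcp_pos: [0.5732, 0.2075, 0.0375]
tcp_rot: [0.0, 0.692, 0.721, 0.0]
ft_force: [0.6, -0.6, 0.4]
grip_width: 0.031
finger_force: 29.8
clock: 12.18
tcp_pos: [0.5732, 0.2075, 0.0375]
tcp_rot: [0.0, 0.692, 0.721, 0.0]
ft_force: [0.3, 1.6, 2.5]
grip_width: 0.0304
finger_force: 29.9
```

```bash
python3 -m jog '{"travel":[[0,0,0.03],[0,0,0.08],[0,0,0.1],[0,0,0.1],[0,0,0.04]],"rotation":[[0,0,0],[0,0,0],[0,0,0],[0,0,0],[0,0,0]]}'
python3 -m jog '{"travel":[[-0.013,-0.09,0],[-0.013,-0.09,0],[-0.013,-0.09,0],[-0.013,-0.09,0],[-0.013,-0.09,0]],"rotation":[[0,0,0],[0,0,0],[0,0,0],[0,0,0.12],[0,0,0.12]]}'
python3 -m jog '{"travel":[[-0.013,-0.09,0],[-0.013,-0.09,0],[-0.013,-0.09,0],[-0.013,-0.09,0],[0,0,0]],"rotation":[[0,0,0],[0,0,0],[0,0,0],[0,0,0],[0,0,0]]}'
python3 -m jog '{"travel":[[0,0,0],[0,0,0]],"rotation":[[0,0,0],[0,0,0]]}'
```

```text
clock: 12.8
tcp_pos: [0.5742, 0.2077, 0.2166]
tcp_rot: [0.001, 0.693, 0.721, 0.003]
ft_force: [0.1, 0.5, -0.9]
grip_width: 0.0305
finger_force: 29.9
clock: 13.42
tcp_pos: [0.5397, -0.0188, 0.2129]
tcp_rot: [-0.0, 0.647, 0.762, 0.0]
ft_force: [0.1, -0.5, -0.3]
grip_width: 0.0305
finger_force: 29.9
clock: 14.05
tcp_pos: [0.5124, -0.2029, 0.2132]
tcp_rot: [0.001, 0.651, 0.759, -0.001]
ft_force: [-0.5, 0.9, 0.5]
grip_width: 0.0309
finger_force: 29.9
clock: 14.3
tcp_pos: [0.5149, -0.1954, 0.2123]
tcp_rot: [-0.0, 0.647, 0.763, 0.0]
ft_force: [-0.0, 0.4, 0.1]
grip_width: 0.0309
finger_force: 29.9
```

```bash
python3 -m jog '{"travel":[[-0.004,-0.007,-0.1],[0,0,-0.1],[0,0,-0.09],[0,0,-0.04],[0,0,-0.01]],"rotation":[[0,0,0],[0,0,0],[0,0,0],[0,0,0],[0,0,0]]}'
python3 -m jog '{"travel":[[0,0,0],[0,0,0],[0,0,0]],"rotation":[[0,0,0],[0,0,0],[0,0,0]]}'
```

```text
clock: 14.92
tcp_pos: [0.5121, -0.1992, 0.0409]
tcp_rot: [-0.002, 0.647, 0.762, -0.0]
ft_force: [0.3, 0.1, 0.5]
grip_width: 0.0306
finger_force: 29.9
clock: 15.3
tcp_pos: [0.5131, -0.2011, 0.0433]
tcp_rot: [0.001, 0.648, 0.762, 0.0]
ft_force: [0.6, 0.4, -0.5]
grip_width: 0.0307
finger_force: 29.9
```

```bash
python3 -m jog '{"travel":[[0,0.004,-0.007],[0,0,-0.005],[0,0,-0.003],[0,0,0],[0,0,0]],"rotation":[[0,0,0],[0,0,0],[0,0,0],[0,0,0],[0,0,0]]}'
```

```text
clock: 15.92
tcp_pos: [0.5124, -0.1987, 0.0354]
tcp_rot: [-0.0, 0.648, 0.762, 0.0]
ft_force: [-1.4, 0.9, 5.1]
grip_width: 0.0304
finger_force: 30.4
```

```bash
python3 -m jog '{"travel":[[0,0,0],[0,0,0],[0,0,0],[0,0,0],[0,0,0.04]],"rotation":[[0,0,0],[0,0,0],[0,0,0],[0,0,0],[0,0,0]]}' 1
python3 -m jog '{"travel":[[0,0,0.1],[0,0,0.1],[0,0,0.1],[0.01,0.087,0]],"rotation":[[0,0,0],[0,0,0],[0,0,0],[0,0,0]]}'
python3 -m jog '{"travel":[[0.01,0.087,0],[0.01,0.087,0],[0.01,0.087,0],[0.01,0.087,0],[0.01,0.087,0]],"rotation":[[0,0,-0.08],[0,0,0],[0,0,0],[0,0,0],[0,0,0]]}'
python3 -m jog '{"travel":[[0.01,0.087,0],[0.01,0.087,0],[0.01,0.087,0],[0.01,0.087,0],[0.01,0.087,0]],"rotation":[[0,0,0],[0,0,0],[0,0,0],[0,0,0],[0,0,0]]}'
python3 -m jog '{"travel":[[0,0,0],[0,0,0],[0,0,0]],"rotation":[[0,0,0],[0,0,0],[0,0,0]]}'
python3 -c "
from h import *
s=env.get_state();a=env.get_image('wrist')
np.savez('w5.npz',p=s['tcp_pos'],q=s['tcp_rot']);print(s['tcp_pos'])
b=env.get_image('scene')[160:340,150:540]
cv2.imwrite('pics/w5.png',a);c=a[0:420,150:470];cv2.imwrite('pics/m5.png',np.hstack([c,cv2.copyMakeBorder(b,0,240,0,0,0)]))"
```

```text
clock: 16.55
tcp_pos: [0.5113, -0.1984, 0.0537]
tcp_rot: [-0.002, 0.648, 0.762, -0.001]
ft_force: [1.0, -0.2, 0.5]
grip_width: 0.0855
finger_force: 0.0
clock: 17.05
tcp_pos: [0.5193, -0.1608, 0.2096]
tcp_rot: [0.006, 0.651, 0.759, 0.001]
ft_force: [0.5, 0.4, -1.4]
grip_width: 0.085
finger_force: 0.0
clock: 17.68
tcp_pos: [0.5424, 0.0634, 0.2048]
tcp_rot: [-0.0, 0.663, 0.749, -0.0]
ft_force: [0.7, -0.4, -0.2]
grip_width: 0.0856
finger_force: 0.0
clock: 18.3
tcp_pos: [0.5673, 0.2809, 0.2046]
tcp_rot: [-0.0, 0.663, 0.749, -0.0]
ft_force: [0.8, -0.2, 0.4]
grip_width: 0.0854
finger_force: 0.0
clock: 18.68
tcp_pos: [0.5678, 0.2774, 0.2049]
tcp_rot: [0.0, 0.664, 0.748, -0.0]
ft_force: [-0.5, -0.4, -0.3]
grip_width: 0.0853
finger_force: 0.0
[0.56780373 0.27738635 0.20493839]
```

View pics/m5.png

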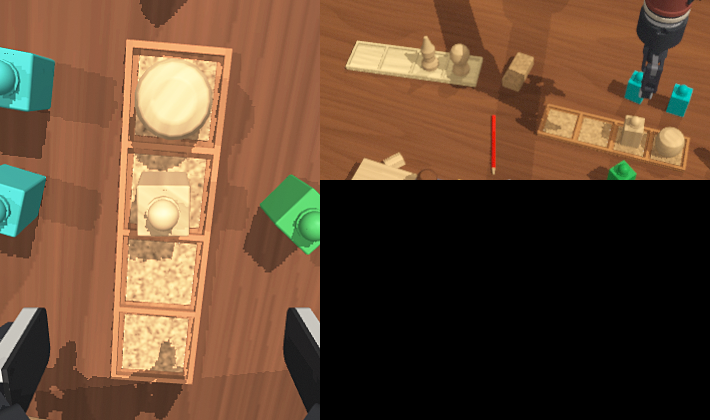

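Knob and finial both stand in the new rack. In the wrist view the post is square to the tool, with its ball at (313,213). The bun is at (323,98).

```bash
python3 - <<'E'
from h import *
d=np.load("w5.npz");C=cam("wrist",dict(tcp_pos=d["p"],tcp_rot=d["q"]))
print("post",plane(C,[(313,213)],.076),"top",plane(C,[(287,173),(339,171),(340,235),(287,236)],.066).round(4).tolist())
print("bun",plane(C,[(323,98)],.04))
E
```

```text
post [[0.56563217 0.28069418]] top [[0.5447, 0.3043], [0.5802, 0.3099], [0.5872, 0.2637], [0.5491, 0.2584]]
bun [[0.56380619 0.35617023]]
```

```bash
python3 -m jog '{"travel":[[-0.004,0.005,-0.1],[0,0,-0.1],[0,0,-0.1],[0,0,-0.04],[0,0,0]],"rotation":[[0,0,0],[0,0,0],[0,0,0],[0,0,0],[0,0,0]]}'
python3 -m jog '{"travel":[[0,0,0],[0,0,0]],"rotation":[[0,0,0],[0,0,0]]}'
```

```text
clock: 19.4
tcp_pos: [0.5653, 0.2814, 0.0342]
tcp_rot: [-0.0, 0.663, 0.748, -0.001]
ft_force: [1.0, -0.1, 0.1]
grip_width: 0.0853
finger_force: 0.0
clock: 19.65
tcp_pos: [0.5669, 0.2826, 0.037]
tcp_rot: [0.001, 0.663, 0.749, 0.002]
ft_force: [-0.6, 0.5, 0.3]
grip_width: 0.0851
finger_force: 0.0
```

```bash
python3 -m jog '{"travel":[[-0.002,-0.004,-0.012],[0,0,-0.008],[0,0,0],[0,0,0]],"rotation":[[0,0,0],[0,0,0],[0,0,0],[0,0,0]]}'
python3 -m jog '{"travel":[[0,0,0],[0,0,0],[0,0,0],[0,0,0],[0,0,0]],"rotation":[[0,0,0],[0,0,0],[0,0,0],[0,0,0],[0,0,0]]}' -1 30
python3 -m jog '{"travel":[[0,0,0],[0,0,0],[0,0,0]],"rotation":[[0,0,0],[0,0,0],[0,0,0]]}'
```

```text
clock: 20.15
tcp_pos: [0.5645, 0.2801, 0.0247]
tcp_rot: [-0.0, 0.663, 0.749, -0.0]
ft_force: [-0.2, -0.2, 0.7]
grip_width: 0.0854
finger_force: 0.0
clock: 20.78
tcp_pos: [0.5646, 0.2801, 0.025]
tcp_rot: [0.0, 0.663, 0.749, 0.0]
ft_force: [-0.1, 0.3, 1.1]
grip_width: 0.0377
finger_force: 30.4
clock: 21.15
tcp_pos: [0.5646, 0.2801, 0.0249]
tcp_rot: [0.0, 0.663, 0.749, 0.0]
ft_force: [-0.4, 0.7, 2.1]
grip_width: 0.0381
finger_force: 30.4
```

```bash
python3 -m jog '{"travel":[[0,0,0.03],[0,0,0.08],[0,0,0.1],[0,0,0.1],[0,0,0.06]],"rotation":[[0,0,0],[0,0,0],[0,0,0],[0,0,0],[0,0,0]]}'
python3 -m jog '{"travel":[[-0.007,-0.092,0],[-0.007,-0.092,0],[-0.007,-0.092,0],[-0.007,-0.092,0]],"rotation":[[0,0,0],[0,0,0],[0,0,0.04],[0,0,0.04]]}'
python3 -m jog '{"travel":[[-0.007,-0.092,0],[-0.007,-0.092,0],[-0.007,-0.092,0],[-0.007,-0.092,0]],"rotation":[[0,0,0],[0,0,0],[0,0,0],[0,0,0]]}'
python3 -m jog '{"travel":[[-0.007,-0.092,0],[-0.007,-0.092,0],[-0.007,-0.092,0],[-0.007,-0.092,0],[0,0,0]],"rotation":[[0,0,0],[0,0,0],[0,0,0],[0,0,0],[0,0,0]]}'
python3 -m jog '{"travel":[[0,0,0],[0,0,0]],"rotation":[[0,0,0],[0,0,0]]}'
```

```text
clock: 21.78
tcp_pos: [0.5653, 0.28, 0.2136]
tcp_rot: [0.001, 0.663, 0.748, 0.002]
ft_force: [0.8, 0.6, -1.1]
grip_width: 0.0372
finger_force: 30.3
clock: 22.28
tcp_pos: [0.5499, 0.0944, 0.2105]
tcp_rot: [0.0, 0.648, 0.762, 0.0]
ft_force: [1.6, -0.3, -1.4]
grip_width: 0.0376
finger_force: 30.4
clock: 22.78
tcp_pos: [0.5359, -0.0894, 0.2105]
tcp_rot: [0.0, 0.648, 0.762, 0.0]
ft_force: [0.3, 0.4, -0.5]
grip_width: 0.0378
finger_force: 30.4
clock: 23.4
tcp_pos: [0.52, -0.2778, 0.2107]
tcp_rot: [0.001, 0.651, 0.759, -0.002]
ft_force: [-0.2, 0.2, -1.5]
grip_width: 0.0379
finger_force: 30.4
clock: 23.65
tcp_pos: [0.523, -0.2698, 0.2098]
tcp_rot: [-0.001, 0.647, 0.763, 0.001]
ft_force: [-0.1, 0.1, -1.5]
grip_width: 0.0378
finger_force: 30.4
```

```bash
python3 -m jog '{"travel":[[0.004,-0.006,-0.1],[0,0,-0.1],[0,0,-0.1],[0,0,-0.04],[0,0,-0.01]],"rotation":[[0,0,0],[0,0,0],[0,0,0],[0,0,0],[0,0,0]]}'
python3 -m jog '{"travel":[[0,0,0],[0,0,0],[0,0,0]],"rotation":[[0,0,0],[0,0,0],[0,0,0]]}'
```

```text
clock: 24.28
tcp_pos: [0.5242, -0.273, 0.0334]
tcp_rot: [-0.002, 0.647, 0.762, -0.0]
ft_force: [-0.1, 0.0, 0.0]
grip_width: 0.0378
finger_force: 30.4
clock: 24.65
tcp_pos: [0.5252, -0.2752, 0.0359]
tcp_rot: [0.001, 0.648, 0.762, 0.0]
ft_force: [1.2, 0.4, -0.1]
grip_width: 0.0382
finger_force: 30.4
```

```bash
python3 -m jog '{"travel":[[0,0.004,-0.012],[0,0,-0.008],[0,0,-0.003],[0,0,0],[0,0,0]],"rotation":[[0,0,0],[0,0,0],[0,0,0],[0,0,0],[0,0,0]]}'
python3 -m jog '{"travel":[[0,0,-0.002],[0,0,0],[0,0,0]],"rotation":[[0,0,0],[0,0,0],[0,0,0]]}'
```

```text
clock: 25.28
tcp_pos: [0.5245, -0.2731, 0.0233]
tcp_rot: [0.0, 0.648, 0.762, -0.0]
ft_force: [0.1, -0.3, -0.8]
grip_width: 0.0374
finger_force: 30.5
clock: 25.65
tcp_pos: [0.5246, -0.2731, 0.0229]
tcp_rot: [0.0, 0.648, 0.762, 0.0]
ft_force: [-0.8, 0.4, 5.3]
grip_width: 0.038
finger_force: 31.0
```

```bash
python3 -m jog '{"travel":[[0,0,0],[0,0,0],[0,0,0],[0,0,0],[0,0,0.04]],"rotation":[[0,0,0],[0,0,0],[0,0,0],[0,0,0],[0,0,0]]}' 1
python3 -m jog '{"travel":[[0,0,0.1],[0,0,0.1],[0,0,0.1],[0,0,0.02]],"rotation":[[0,0,0],[0,0,0],[0,0,0],[0,0,0]]}'
python3 -m jog '{"travel":[[0.006,0.09,0],[0.006,0.09,0],[0.006,0.09,0],[0.006,0.09,0],[0.006,0.09,0]],"rotation":[[0,0,-0.12],[0,0,-0.12],[0,0,0],[0,0,0],[0,0,0]]}'
python3 -m jog '{"travel":[[0.006,0.09,0],[0.006,0.09,0],[0.006,0.09,0],[0.006,0.09,0],[0.006,0.09,0]],"rotation":[[0,0,0],[0,0,0],[0,0,0],[0,0,0],[0,0,0]]}'
python3 -m jog '{"travel":[[0.006,0.09,0],[0.006,0.09,0],[0.006,0.09,0],[0,0.07,0],[0,0,0]],"rotation":[[0,0,0],[0,0,0],[0,0,0],[0,0,0],[0,0,0]]}'
python3 -m jog '{"travel":[[0,0,0],[0,0,0]],"rotation":[[0,0,0],[0,0,0]]}'
python3 -c "
from h import *
s=env.get_state();a=env.get_image('wrist')
np.savez('w6.npz',p=s['tcp_pos'],q=s['tcp_rot']);print(s['tcp_pos'])
b=env.get_image('scene')[160:340,150:540]
cv2.imwrite('pics/w6.png',a);c=a[0:420,150:470];cv2.imwrite('pics/m6.png',np.hstack([c,cv2.copyMakeBorder(b,0,240,0,0,0)]))"
```

```text
clock: 26.28
tcp_pos: [0.5233, -0.2722, 0.0411]
tcp_rot: [-0.002, 0.648, 0.762, -0.0]
ft_force: [-0.3, -0.8, 0.9]
grip_width: 0.0855
finger_force: 0.0
clock: 26.78
tcp_pos: [0.5261, -0.2743, 0.2063]
tcp_rot: [0.004, 0.648, 0.762, 0.001]
ft_force: [1.2, -0.0, -0.4]
grip_width: 0.0853
finger_force: 0.0
clock: 27.4
tcp_pos: [0.5388, -0.0463, 0.2013]
tcp_rot: [-0.001, 0.692, 0.721, -0.001]
ft_force: [0.5, -0.5, 0.9]
grip_width: 0.0854
finger_force: 0.0
clock: 28.02
tcp_pos: [0.5537, 0.1784, 0.2012]
tcp_rot: [-0.0, 0.692, 0.721, -0.001]
ft_force: [-0.3, -0.8, 0.5]
grip_width: 0.0852
finger_force: 0.0
clock: 28.65
tcp_pos: [0.5611, 0.3515, 0.2001]
tcp_rot: [-0.002, 0.69, 0.724, -0.001]
ft_force: [-0.1, -0.8, -0.8]
grip_width: 0.0856
finger_force: 0.0
clock: 28.9
tcp_pos: [0.564, 0.3447, 0.2022]
tcp_rot: [0.0, 0.694, 0.72, -0.001]
ft_force: [0.3, 0.7, 0.5]
grip_width: 0.0852
finger_force: 0.0
[0.56398872 0.34468566 0.20223243]
```

View pics/m6.png

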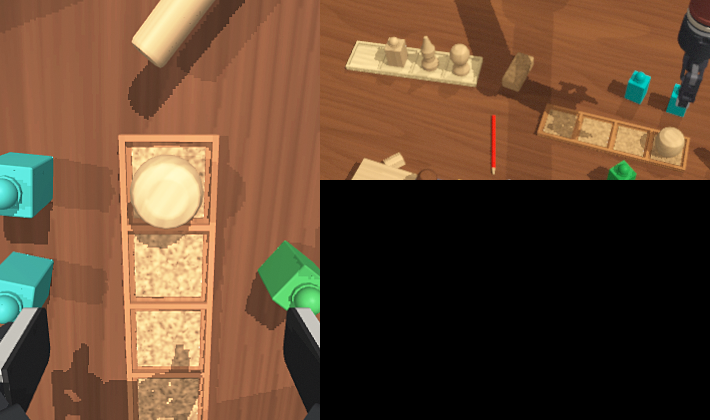

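The post now stands beside the finial and knob. The bun's outline is centred at (317,192). The turquoise block's right side is at column 203.

```bash
python3 - <<'E'
from h import *
d=np.load("w6.npz");C=cam("wrist",dict(tcp_pos=d["p"],tcp_rot=d["q"]))
print("bun",plane(C,[(317,192)],.04),plane(C,[(317,228),(317,155)],.036).tolist())
print("teal",plane(C,[(203,157),(200,212)],.058).round(3).tolist(),"hammer",plane(C,[(282,42),(305,66)],.02).round(3).tolist())
E
```

```text
bun [[0.5645612  0.35532196]] [[0.5657155311075208, 0.3253125738232533], [0.5635220516241284, 0.38266734784918055]]
teal [[0.484, 0.381], [0.48, 0.341]] hammer [[0.535, 0.461], [0.552, 0.446]]
```

```bash
python3 -m jog '{"travel":[[0.001,0.018,-0.1],[0,0,-0.1],[0,0,-0.1],[0,0,-0.05],[0,0,0]],"rotation":[[0,0,0],[0,0,0],[0,0,0],[0,0,0],[0,0,0]]}'
python3 -m jog '{"travel":[[0,0,0],[0,0,0]],"rotation":[[0,0,0],[0,0,0]]}'
```

```text
clock: 29.62
tcp_pos: [0.5626, 0.3546, 0.0251]
tcp_rot: [-0.001, 0.693, 0.721, -0.002]
ft_force: [-0.2, -0.6, 0.3]
grip_width: 0.0852
finger_force: 0.0
clock: 29.88
tcp_pos: [0.5653, 0.3565, 0.0294]
tcp_rot: [0.0, 0.692, 0.721, 0.002]
ft_force: [0.7, -0.1, 0.5]
grip_width: 0.0854
finger_force: 0.0
```

```bash
python3 -m jog '{"travel":[[-0.001,-0.004,-0.015],[0,0,-0.01],[0,0,-0.006],[0,0,0],[0,0,0]],"rotation":[[0,0,0],[0,0,0],[0,0,0],[0,0,0],[0,0,0]]}'
python3 -m jog '{"travel":[[0,0,0],[0,0,0],[0,0,0],[0,0,0],[0,0,0]],"rotation":[[0,0,0],[0,0,0],[0,0,0],[0,0,0],[0,0,0]]}' -1 30
python3 -m jog '{"travel":[[0,0,0],[0,0,0],[0,0,0]],"rotation":[[0,0,0],[0,0,0],[0,0,0]]}'
```

```text
clock: 30.5
tcp_pos: [0.5636, 0.3541, 0.0118]
tcp_rot: [0.0, 0.692, 0.721, 0.0]
ft_force: [-0.1, -0.1, 1.0]
grip_width: 0.0856
finger_force: 0.0
clock: 31.12
tcp_pos: [0.5638, 0.3542, 0.0122]
tcp_rot: [0.0, 0.692, 0.721, 0.0]
ft_force: [-0.4, -0.9, 3.3]
grip_width: 0.0548
finger_force: 32.0
clock: 31.5
tcp_pos: [0.5638, 0.3542, 0.0122]
tcp_rot: [0.0, 0.692, 0.721, 0.0]
ft_force: [-0.2, 0.2, 4.9]
grip_width: 0.0549
finger_force: 32.1
```

```bash
python3 -m jog '{"travel":[[0,0,0.03],[0,0,0.08],[0,0,0.1],[0,0,0.1],[0,0,0.08]],"rotation":[[0,0,0],[0,0,0],[0,0,0],[0,0,0],[0,0,0]]}'
python3 -m jog '{"travel":[[-0.0036,-0.0935,0],[-0.0036,-0.0935,0],[-0.0036,-0.0935,0],[-0.0036,-0.0935,0],[-0.0036,-0.0935,0]],"rotation":[[0,0,0],[0,0,0],[0,0,0.12],[0,0,0.12],[0,0,0]]}'
python3 -m jog '{"travel":[[-0.0036,-0.0935,0],[-0.0036,-0.0935,0],[-0.0036,-0.0935,0],[-0.0036,-0.0935,0],[-0.0036,-0.0935,0]],"rotation":[[0,0,0],[0,0,0],[0,0,0],[0,0,0],[0,0,0]]}'
python3 -m jog '{"travel":[[-0.0036,-0.0935,0],[-0.0036,-0.0935,0],[-0.0036,-0.0935,0],[-0.0036,-0.0935,0],[-0.0036,-0.0935,0]],"rotation":[[0,0,0],[0,0,0],[0,0,0],[0,0,0],[0,0,0]]}'
python3 -m jog '{"travel":[[0,0,0],[0,0,0],[0,0,0]],"rotation":[[0,0,0],[0,0,0],[0,0,0]]}'
python3 -c "
from h import *
s=env.get_state();a=env.get_image('wrist')
np.savez('w7.npz',p=s['tcp_pos'],q=s['tcp_rot']);cv2.imwrite('pics/w7.png',a)"
```

```text
clock: 32.12
tcp_pos: [0.5634, 0.3539, 0.2093]
tcp_rot: [0.0, 0.693, 0.721, 0.0]
ft_force: [0.2, 1.4, -1.1]
grip_width: 0.055
finger_force: 32.0
clock: 32.75
tcp_pos: [0.5537, 0.1186, 0.207]
tcp_rot: [-0.0, 0.648, 0.762, -0.0]
ft_force: [1.0, -0.2, -0.9]
grip_width: 0.0546
finger_force: 32.0
clock: 33.38
tcp_pos: [0.5447, -0.1147, 0.207]
tcp_rot: [-0.0, 0.648, 0.762, -0.0]
ft_force: [0.6, 0.2, -0.8]
grip_width: 0.0546
finger_force: 32.0
clock: 34.0
tcp_pos: [0.5359, -0.3482, 0.2069]
tcp_rot: [-0.001, 0.648, 0.762, 0.0]
ft_force: [0.3, -0.1, -0.8]
grip_width: 0.0549
finger_force: 32.0
clock: 34.38
tcp_pos: [0.5372, -0.345, 0.2067]
tcp_rot: [-0.001, 0.647, 0.763, 0.001]
ft_force: [0.2, 0.9, 0.1]
grip_width: 0.0554
finger_force: 32.0
```

View pics/w7.png

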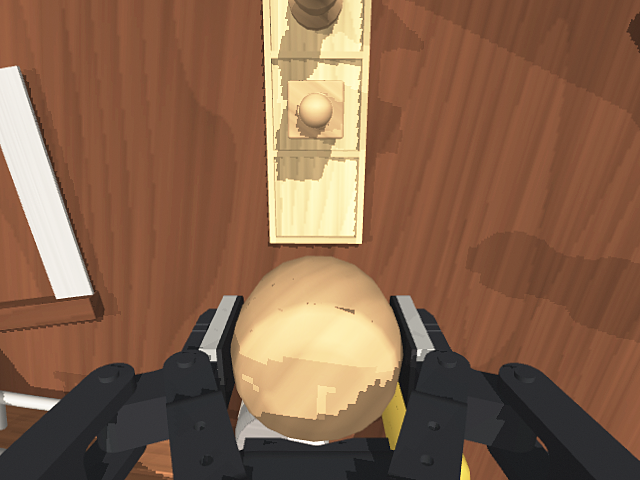

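The bun is held. The post (316,110) and the empty end bay (about 270–361, 157–238) are visible. I'll check the bay centre, then descend.

```bash
python3 - <<'E'
from h import *
d=np.load("w7.npz");C=cam("wrist",dict(tcp_pos=d["p"],tcp_rot=d["q"]))
P=plane(C,[(274.5,155),(361,155),(269,243),(362,243)],.012);print(P,P.mean(0))
E
python3 -m jog '{"travel":[[0,-0.004,-0.1],[0,0,-0.1],[0,0,-0.1],[0,0,-0.04],[0,0,-0.01]],"rotation":[[0,0,0],[0,0,0],[0,0,0],[0,0,0],[0,0,0]]}'
python3 -m jog '{"travel":[[0,0,0],[0,0,0],[0,0,0]],"rotation":[[0,0,0],[0,0,0],[0,0,0]]}'
```

```text
[[ 0.4984186  -0.31631933]
 [ 0.56814634 -0.30480928]
 [ 0.50376249 -0.3928958 ]
 [ 0.58398764 -0.3796609 ]] [ 0.53857877 -0.34842133]
clock: 35.05
tcp_pos: [0.5367, -0.3486, 0.0313]
tcp_rot: [-0.001, 0.648, 0.762, 0.0]
ft_force: [-0.2, -1.2, -0.3]
grip_width: 0.0551
finger_force: 32.0
clock: 35.42
tcp_pos: [0.5372, -0.3497, 0.0333]
tcp_rot: [0.001, 0.648, 0.762, 0.0]
ft_force: [-0.0, 0.7, -0.4]
grip_width: 0.055
finger_force: 32.0
```

```bash
python3 -m jog '{"travel":[[0.001,0.003,-0.02],[0,0,-0.014],[0,0,-0.006],[0,0,0],[0,0,0]],"rotation":[[0,0,0],[0,0,0],[0,0,0],[0,0,0],[0,0,0]]}'
python3 -m jog '{"travel":[[0,0,-0.001],[0,0,0],[0,0,0]],"rotation":[[0,0,0],[0,0,0],[0,0,0]]}'
```

```text
clock: 36.05
tcp_pos: [0.537, -0.3479, 0.0119]
tcp_rot: [0.0, 0.648, 0.762, -0.0]
ft_force: [0.3, 0.2, -0.6]
grip_width: 0.0544
finger_force: 32.1
clock: 36.42
tcp_pos: [0.537, -0.3477, 0.0114]
tcp_rot: [0.0, 0.648, 0.762, 0.0]
ft_force: [0.4, -0.3, -0.3]
grip_width: 0.0552
finger_force: 32.1
```

```bash
python3 -m jog '{"travel":[[0,0,-0.002],[0,0,-0.001],[0,0,0],[0,0,0]],"rotation":[[0,0,0],[0,0,0],[0,0,0],[0,0,0]]}'
```

```text
clock: 36.92
tcp_pos: [0.537, -0.3477, 0.0101]
tcp_rot: [0.0, 0.648, 0.762, 0.0]
ft_force: [-1.2, 0.9, 3.3]
grip_width: 0.0548
finger_force: 32.4
```

Contact is made, so I'll release, rise, move clear and look.

```bash
python3 -m jog '{"travel":[[0,0,0],[0,0,0],[0,0,0],[0,0,0],[0,0,0.04]],"rotation":[[0,0,0],[0,0,0],[0,0,0],[0,0,0],[0,0,0]]}' 1
python3 -m jog '{"travel":[[0,0,0.08],[0,0,0.1],[0,0,0.1],[0,0,0.1],[0,0,0]],"rotation":[[0,0,0],[0,0,0],[0,0,0],[0,0,0],[0,0,0]]}'
python3 -m jog '{"travel":[[0,0.09,0],[0,0.09,0],[0,0.09,0],[0,0.09,0],[0,0.09,0]],"rotation":[[0,0,0],[0,0,0],[0,0,0],[0,0,0],[0,0,0]]}'
python3 -m jog '{"travel":[[0,0.09,0],[0,0.06,0],[0,0,0],[0,0,0],[0,0,0]],"rotation":[[0,0,0],[0,0,0],[0,0,0],[0,0,0],[0,0,0]]}'
python3 -c "
from h import *
a=env.get_image('scene')[170:260,160:330];b=env.get_image('top')[190:310,320:510]
a=cv2.resize(a,(600,318),interpolation=2);b=cv2.resize(b,(430,272),interpolation=2)
cv2.imwrite('pics/end.png',np.vstack([a,cv2.copyMakeBorder(b,0,0,0,170,0)]))"
```

```text
clock: 37.55
tcp_pos: [0.5358, -0.3468, 0.0289]
tcp_rot: [-0.002, 0.648, 0.762, -0.0]
ft_force: [0.3, 0.2, -0.3]
grip_width: 0.0854
finger_force: 0.0
clock: 38.17
tcp_pos: [0.539, -0.3501, 0.2268]
tcp_rot: [0.006, 0.648, 0.762, 0.001]
ft_force: [-0.4, -0.5, -0.3]
grip_width: 0.0859
finger_force: 0.0
clock: 38.8
tcp_pos: [0.5363, -0.1211, 0.2198]
tcp_rot: [-0.0, 0.648, 0.762, -0.0]
ft_force: [0.6, 0.6, -0.6]
grip_width: 0.0854
finger_force: 0.0
clock: 39.42
tcp_pos: [0.5367, -0.0496, 0.2199]
tcp_rot: [0.0, 0.649, 0.761, -0.0]
ft_force: [0.5, -0.1, -0.3]
grip_width: 0.0855
finger_force: 0.0
```

View pics/end.png

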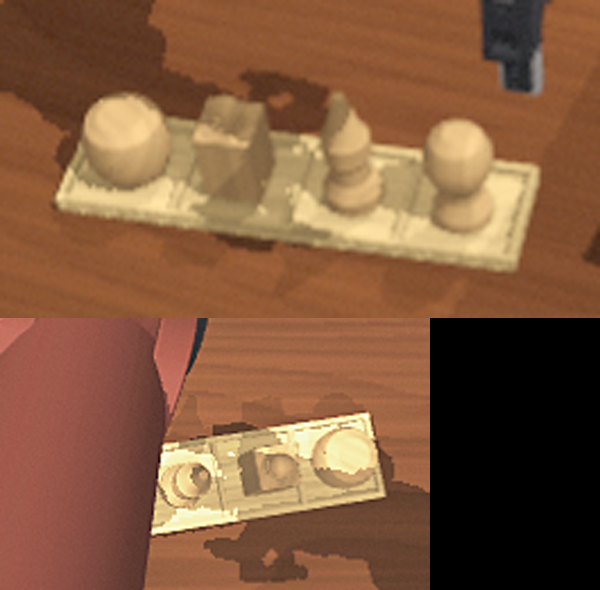

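All four stand upright inside their bays. From the robot's left they run knob, finial, post, bun, which is the reverse of the old row. The gripper is open and clear.

```bash
python3 -c "
from rig import env
print(env.hand_in())"
```

```text
the job is handed in; nothing more can be done
None
```

The job is handed in: all four parts stand upright in the fitting rack in reverse order (knob, finial, square_post, bun_foot from the robot's left), one to a bay, at about 39.5 s on the robot's clock, with the gripper clear.

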